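# Gauge a bush, then lift it with the tongs

### The job

Check the aluminium bush that stands on the height gauge: push the gauge's knob down until the foot rests on the bush, keep it pressed there for about a second, and let it spring back up. Then take the steel tongs from their wooden rest, close them on the bush and finish while holding the bush still and upright in the tongs, at least 12 cm above the bench, with nothing but the tongs carrying it and the tongs carried by the gripper alone. The bush has been degreased for painting, so never touch it with the gripper or arm, and leave the jar, the spanner and the tin where they are.

Things in the scene. Friction and masses are not known exactly. Their poses are not given: they have to be found in the camera images.
- gauge: Fixed height gauge, open in front (-x) and at the sides. Origin: on the bench, straight under the foot. Steel base plate: x -40 to +110, y +-50, 20 mm thick. Round post, diameter 22 mm, at x = +85 mm, 160 mm tall. It carries a bracket (30 mm wide, x -15 to +100, z 115 to 140 mm) through which the foot's rod slides. The foot's underside is 85 mm above the bench when up.
- gauge_foot (a joint): Travel of the gauge's foot, in m: 0 = sprung fully up, grows as it is pushed straight down, at most 0.035. It reads 0.025 when the foot (diameter 22 mm) rests on the 40 mm bush. A spring pushes it back up: about 1.6 N at the top, 3.6 N at 0.025.
- gauge_knob (a point): Centre of the flat top of the gauge's black knob, diameter 36 mm, 20 mm tall, on top of the foot's rod, 200 mm above the bench when up; at least 40 mm of free rod under the knob when up. Moves with the foot.
- bush: The loose aluminium bush, an upright ring: outer diameter 28 mm, bore 10 mm, 40 mm tall, about 50 g. Origin: centre of its underside; z along its axis. Stands on the gauge's base plate (underside 20 mm above the bench), roughly under the foot.
- tongs: Loose steel tongs lying flat on the rest, 105 g, opening level: two strip arms 16 mm tall, 4 mm thick, with a round pivot (diameter 39 mm). Origin: pivot axis at the underside; x: centre line to the jaws when open; z up. Frame fixed to the left (+y) arm: closing turns the centre line by half of tongs_arm about +z. Grip both arms from outside 95 mm ahead of the pivot, at the centre of mass.
- tongs_arm (a joint): Closing angle of the tongs, rad: 0 = sprung open, 0.18 = closed on the bush, at most 0.26. At the grip point (95 mm ahead of the pivot) the arms measure 53 mm over the outside when open, 36 mm and parallel on the bush. There the spring needs about 8.5 N from each finger to begin closing, 11 N at 0.18. Squeezed to about 0.04 to 0.08 rad the tongs can be carried open.
- jaw_a (a point): Middle of the V of the left (+y) jaw's cradle: the point, on the left arm, where the bush's axis sits when held; 8 mm above the tongs' underside. It lies 18 mm to the left of the centre line when open.
- jaw_b (a point): The same point on the right (-y) arm. Halfway between jaw_a and jaw_b is the middle of the jaws, 200 mm ahead of the pivot; both meet when closed on the bush. The jaws are 20 mm tall (z -2 to 18 mm in the tongs' frame), V-shaped inside, end 13 mm beyond this point; narrowest gap when open about 54 mm.
- rest: Fixed wooden rest of the tongs: board 190 x 60 mm, 10 mm thick, with two cross rails 90 mm wide and 12 mm thick whose tops are 30 mm above the bench, at x = -70 and +75 mm. Origin on the bench under the grip point of the tongs; x along the tongs, towards the jaws. Between the rails the fingers have room down to 10 mm above the bench.
- screw_jar: Bystander: closed glass jar, diameter 60 mm, 75 mm tall. Origin: centre of its underside.
- spanner: Bystander: a spanner lying flat on the bench along its x axis.
- paint_tin: Bystander: closed tin, diameter 76 mm, 90 mm tall. Origin: centre of its underside.
There are look-alikes about, which are no part of the job. Leave any pink look-alike of the tongs alone. What is meant by the gauge is not purple, and is the larger of those in its own colour.

How it is judged:
By the outcome, as a careful person would: the job done as asked, in the order asked, and still so for the second after the job is handed in, while the arm keeps its last pose, push and grip.
It also fails if it takes over 64 s, if anything falls off the work surface, if the arm or the gripper's body presses on something with over 40 N, if the wrist force passes 120 N, or if a joint passes its speed limit or range.

### The arm

A 6-joint arm with a two-finger parallel gripper is mounted at the origin on the work surface. World frame = base frame: x ahead of the robot, y to its left, z up, the work surface at z = 0. Lengths are in m, angles in degrees, forces in N, time in s.
With the tool pointing down it reaches from about 0.3 to 0.75 m from the base axis. Payload 8.5 kg.
Tool frame: the origin (TCP) lies at the very end of the fingers, on their centre line; the grasp point (between the pads) lies 19 mm behind it; z points along the fingers, y is the line along which they close (so a half turn about z gives the same grasp; the last joint's range is limited). The gripper opens to 85 mm and grips with 20 to 120 N. Pads are 22 mm wide; open, the fingers measure 114 mm over their backs; the gripper's body (76 mm by 85 mm) begins 54 mm behind the grasp point. The pads swing forward as they close: fully open they stand 13 mm farther back than shut.
Start: joints at [-80.632, 21.807, 74.336, -0, 83.858, -12.336], TCP at [0.203, -0.511, 0.231] pointing down, gripper open.
Joint ranges: [-178.18, 178.18], [-50.72, 133.34], [12.68, 142.11], [-81.47, 261.47], [9.98, 163.14], [-165.26, 165.26]. Speed limits (degrees/s): [136.94, 136.94, 180, 180, 180, 180].

### API

Orientations are given as a 3x3 rotation matrix whose columns are the frame's x, y, z axes.
In Python, from rig import env, imaging gives the robot as it stands. The module is installed in compiled form; this text tells all that it offers.
- The arm moves only by the tool arm_command, never from a script. Its arguments are lists of equal length, an entry for each row: "turn": the turn, a rotation vector about the tool's x, y, z in units of 5 degrees (1.0 is 5 degrees), a list of three; "xyz": the shift along the tool's x, y, z in units of 50 mm (1.0 is 50 mm), a list of three; "claw": the finger opening in mm, from 0 to 85.4. A call has 1 to 12 rows; each row shifts and turns the commanded pose from where the row before left it, along the tool's axes as they then stand; what a row does not reach is not made up. A row lasts 1/10 s, in which the tool goes at most 50 mm and 8.59 degrees, less where a joint would pass 70% of its speed; a pose out of reach is approached as far as the arm can. A call is refused whole if a number of a shift passes 1 or a number of a turn 1, either way. A call with a gripper value outside its range is refused whole. The fingers move at their own pace and stop on an object; "squeeze" is the grip in N (left out, the last holds). Time passes only in rows, so rows that do not move let the fingers close. It gives the time, the measured TCP pose, the force, the opening and the grip force at its end, in the units of the state.
- env.observe(): the state, without advancing time (a new reading comes with each control period).
- imaging.get_image(name): name is "scene" or "top"; returns (picture, depth): 480x640x3 uint8, blue, green, red; 480x640 float32, m along the optical axis (not along the pixel's ray), 0 where there is no reading.
- imaging.camera_info(name): a dict with "camera_matrix" (3x3 intrinsics, pixels), "k1" (the pictures are not rectified: a ray, as slopes to the right and down, at radius r is drawn at 1 + k1 r^2 times it, then the intrinsics apply), "rvec" (rotation vector, rad) and "tvec" (3), from world to camera coordinates, as OpenCV has them. Camera axes: x right, y down, z forward; pixel columns grow to the right and rows downward; lengths in m; the calibration is good to about 2 mm. A picture is of the moment at which its call begins. camera_info takes no time and is no camera call.
- env.close_job(): hands the job in; it is judged then, once.
The state is a dict: "time_s": time; "q": joint angles; "qvel": joint speeds; "joint_efforts": joint torques, N m; "position": TCP position; "tool_rot": TCP orientation; "ft_force": force on the tool from outside, world axes, zero at the start; "wrist_torque": the same for the moment, N m; "grip_width": finger opening in m; "gripper_force": force on a finger pad.
Only numpy, scipy, OpenCV 4.12 (cv2) and the standard library are available. Lean on these libraries where they do the work, as an engineer would, in place of code of your own. Each camera call takes 0.05 s, during which the arm holds its last target. There are 200 camera calls.

## Working session

There is one attempt and no reset: what is moved stays moved. The work goes in short steps, Python scripts to look and compute and a tool call to move; the robot and the scene stay as the last step left them, time stands still between calls to the robot, and variables do not carry over. Pictures are saved under pics/ and viewed, at most 10 in all, crops included, and the job is handed in when it is done.

Besides the shell and the picture viewer there is one more tool, called after "Emit:" as name(argument=value, ...) on one line, values as JSON. arm_command: Moves the arm, as the interface text tells. Its arguments: {"type":"object","properties":{"turn":{"type":"array"},"xyz":{"type":"array"},"claw":{"type":"array"},"squeeze":{"type":"number"}},"required":["turn","xyz","claw"]}

```bash
mkdir -p pics; cat > h.py <<'E'
import numpy as np, cv2
from rig import env, imaging
def cam(n):
    c=imaging.camera_info(n);K=np.array(c["camera_matrix"],float);R=cv2.Rodrigues(np.array(c["rvec"],float))[0];t=np.array(c["tvec"],float).ravel()
    return K,float(c["k1"]),R,t
def ray(n,uv):
    K,k1,R,t=cam(n);uv=np.atleast_2d(np.array(uv,float))
    p=cv2.undistortPoints(uv.reshape(-1,1,2),K,np.array([k1,0,0,0.])).reshape(-1,2)
    d=np.c_[p,np.ones(len(p))]
    return -R.T@t, d@R   # d has camera z =1
def plane(n,uv,z):
    o,d=ray(n,uv); s=(z-o[2])/d[:,2]; return o+d*s[:,None]
def cloud(n,dep):
    v,u=np.mgrid[:480,:640]
    o,d=ray(n,np.c_[u.ravel(),v.ravel()])
    return (o+d*dep.ravel()[:,None]).reshape(480,640,3)
def proj(n,P):
    K,k1,R,t=cam(n)
    return cv2.projectPoints(np.atleast_2d(np.array(P,float)),cv2.Rodrigues(R)[0],t,K,np.array([k1,0,0,0.]))[0].reshape(-1,2)
def grab(n,tag):
    im,d=imaging.get_image(n);cv2.imwrite(f"pics/{tag}.png",im);np.savez(f"pics/{tag}.npz",im=im,d=d);return im,d
E
python3 - <<'E'
from h import *
for n in("scene","top"):
    im,d=grab(n,n+"0"); K,k1,R,t=cam(n); print(n,K[0,0],k1,-R.T@t,R[2])
s=env.observe();print(s["time_s"],s["position"],np.round(s["tool_rot"],3).tolist(),s["grip_width"])
E
```

```text
scene 512.7398248372212 -0.012013923393821874 [ 1.55038984 -0.4204654   1.32052941] [-0.58379555  0.25866986 -0.76959253]
top 561.3483085458463 0.04973761220033852 [0.48004341 0.00229703 1.62719397] [ 0.1087779  -0.01525846 -0.99394897]
0.1 [ 0.20334692 -0.51075102  0.23077065] [[0.929, 0.37, -0.0], [0.37, -0.929, 0.001], [0.0, -0.001, -1.0]] 0.08540426820894295
```

View pics/scene0.png

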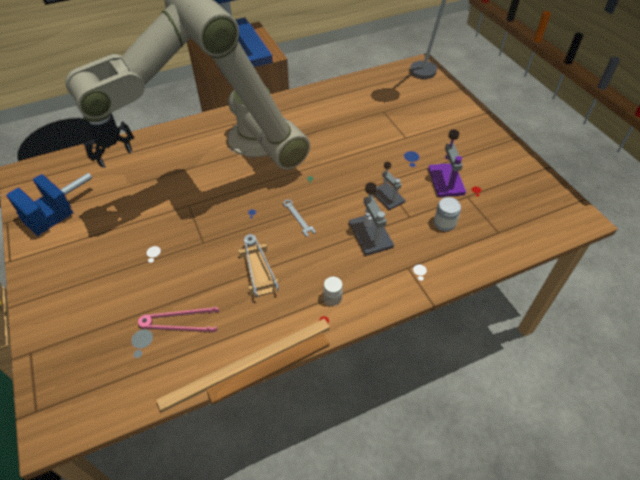

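View pics/top0.png

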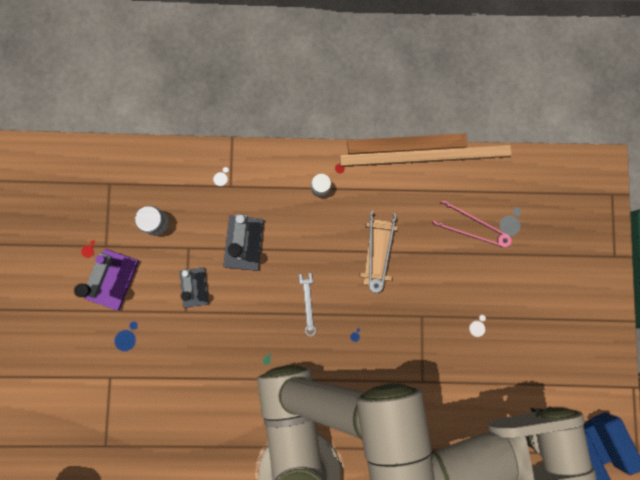

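The scene view shows the larger dark gauge at (372,225) with its knob at (370,188), and the tongs on the rest at (258,265). In the top view they are at (245,243) and (380,250). I'll zoom in on both.

```bash
python3 - <<'E'
from h import *
a={n:np.load(f"pics/{n}0.npz") for n in("scene","top")}
def crop(n,x,y,w,h): return cv2.resize(a[n]["im"][y:y+h,x:x+w],(400,300),interpolation=cv2.INTER_CUBIC)
m=np.vstack([np.hstack([crop("top",205,205,80,60)[:],crop("top",320,205,120,90)]),np.hstack([crop("scene",330,175,100,75),crop("scene",200,225,120,90)])])
cv2.imwrite("pics/m1.png",m)
C=cloud("top",a["top"]["d"])
for nm,(x,y,w,h) in dict(gauge=(220,210,48,64),rest=(355,205,50,92),jar=(308,170,28,30),tin=(132,203,42,36),span=(296,268,24,70)).items():
    p=C[y:y+h,x:x+w].reshape(-1,3);im=a["top"]["im"][y:y+h,x:x+w].reshape(-1,3)
    for lo,hi in((.006,.015),(.015,.025),(.025,.05),(.05,.11),(.11,.15),(.15,.18),(.18,.22)):
        q=p[(p[:,2]>lo)&(p[:,2]<hi)]
        if len(q)>5: print(nm,lo,hi,len(q),q.mean(0).round(3),q.min(0).round(3),q.max(0).round(3))
E
```

```text
gauge 0.006 0.015 215 [0.634 0.167 0.011] [0.544 0.106 0.006] [0.729 0.244 0.015]
gauge 0.015 0.025 990 [0.626 0.169 0.02 ] [0.554 0.12  0.015] [0.709 0.231 0.025]
gauge 0.025 0.05 140 [0.621 0.171 0.028] [0.556 0.125 0.025] [0.703 0.226 0.05 ]
gauge 0.05 0.11 17 [0.627 0.168 0.061] [0.584 0.159 0.051] [0.684 0.184 0.088]
gauge 0.11 0.15 346 [0.644 0.171 0.138] [0.582 0.156 0.114] [0.698 0.191 0.15 ]
gauge 0.15 0.18 60 [0.682 0.171 0.16 ] [0.671 0.16  0.15 ] [0.692 0.181 0.168]
gauge 0.18 0.22 161 [0.597 0.177 0.199] [0.58  0.161 0.181] [0.614 0.194 0.208]
rest 0.006 0.015 841 [ 0.618 -0.214  0.01 ] [ 0.486 -0.289  0.006] [ 0.751 -0.146  0.015]
rest 0.015 0.025 122 [ 0.617 -0.215  0.019] [ 0.524 -0.263  0.015] [ 0.706 -0.169  0.025]
rest 0.025 0.05 615 [ 0.601 -0.21   0.039] [ 0.498 -0.266  0.025] [ 0.73 -0.16  0.05]
rest 0.05 0.11 57 [ 0.582 -0.205  0.052] [ 0.5   -0.253  0.05 ] [ 0.723 -0.183  0.059]
jar 0.006 0.015 32 [ 0.796 -0.045  0.009] [ 0.765 -0.086  0.006] [ 0.853 -0.007  0.013]
jar 0.015 0.025 12 [ 0.778 -0.046  0.019] [ 0.771 -0.071  0.016] [ 0.79  -0.016  0.024]
jar 0.025 0.05 58 [ 0.781 -0.04   0.041] [ 0.771 -0.073  0.025] [ 0.813 -0.015  0.05 ]
jar 0.05 0.11 309 [ 0.798 -0.043  0.073] [ 0.772 -0.07   0.05 ] [ 0.826 -0.016  0.086]
tin 0.006 0.015 64 [0.679 0.424 0.009] [0.64  0.381 0.006] [0.741 0.497 0.014]
tin 0.015 0.025 19 [0.675 0.402 0.021] [0.651 0.394 0.015] [0.704 0.444 0.025]
tin 0.025 0.05 60 [0.676 0.405 0.038] [0.648 0.394 0.026] [0.719 0.436 0.05 ]
tin 0.05 0.11 657 [0.684 0.426 0.086] [0.649 0.393 0.05 ] [0.723 0.465 0.099]
span 0.006 0.015 287 [ 0.468 -0.013  0.009] [ 0.373 -0.047  0.006] [0.563 0.021 0.015]
span 0.015 0.025 6 [ 0.478 -0.01   0.016] [ 0.382 -0.026  0.015] [0.546 0.005 0.02 ]
```

View pics/m1.png

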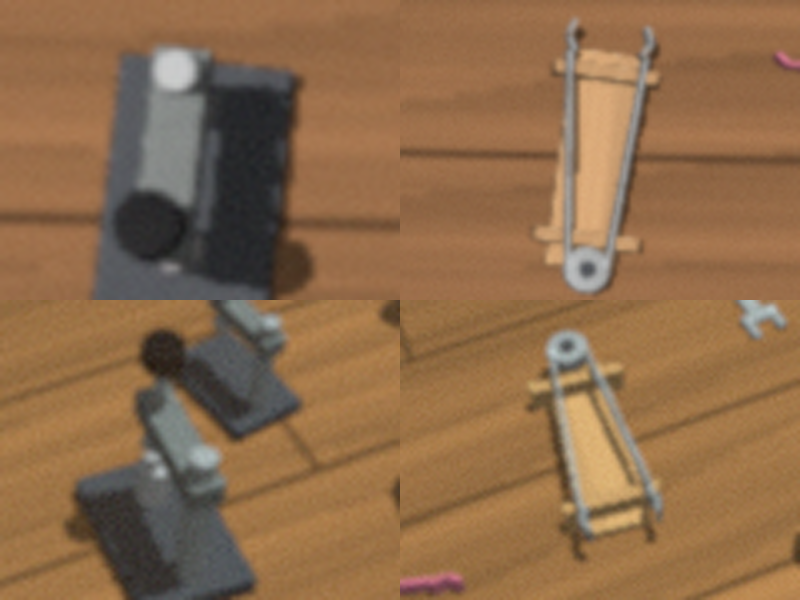

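The crops show the bush under the foot in the gauge, at scene pixel ~(369,215). The tongs lie with the pivot near top pixel (376,285) and the jaws at (372,214) and (395,217). Now I'll fit these precisely.

```bash
python3 - <<'E'
from h import *
a={n:np.load(f"pics/{n}0.npz") for n in("scene","top")}
def blobs(n,mask,z,x,y,w,h,mn=8):
    m=np.zeros((480,640),np.uint8);m[y:y+h,x:x+w]=mask[y:y+h,x:x+w]
    k,l,st,c=cv2.connectedComponentsWithStats(m)
    for i in range(1,k):
        if st[i,4]>=mn:
            cn=cv2.findContours((l==i).astype(np.uint8),0,1)[0][0]
            r=cv2.minAreaRect(cn);P=plane(n,cv2.boxPoints(r),z)
            e=[np.linalg.norm(P[1]-P[0]),np.linalg.norm(P[2]-P[1])]
            print(n,"px",c[i].round(1),st[i,4],"ctr",plane(n,c[i],z)[0].round(4),"rectc",P.mean(0)[:2].round(4),"size",np.round(e,3),"ang",np.degrees(np.arctan2(*(P[1]-P[0])[1::-1])).round(1))
for n in a:
    im=a[n]["im"].astype(int);hsv=cv2.cvtColor(a[n]["im"],cv2.COLOR_BGR2HSV);v=hsv[...,2];s=hsv[...,1]
    b=(220,210,48,64) if n=="top" else (345,178,55,80)
    print("knob");blobs(n,(v<45 if n=="top" else v<50).astype(np.uint8),.2,*( (225,235,22,26) if n=="top" else(360,180,24,18)))
    print("post");blobs(n,(v>175).astype(np.uint8)&(s<60),.16,*b)
    print("plate");blobs(n,(((im[...,2]-im[...,0])<15)).astype(np.uint8),.02,*b,mn=200)
    b=(350,205,56,95) if n=="top" else (235,230,50,75)
    print("tongs");blobs(n,((im[...,2]-im[...,0])<25).astype(np.uint8),.046,*b)
# pivot/jaw by rows, top
im=a["top"]["im"].astype(int);m=(im[...,2]-im[...,0])<25
for r in (210,213,216,220,230,240,250,260,270,278,282,285,288,291):
    c=np.where(m[r,355:405])[0]+355
    g=np.split(c,np.where(np.diff(c)>1)[0]+1) if len(c) else []
    print(r,[(x[0],x[-1]) for x in g],[plane("top",[x.mean(),r],.046)[0][:2].round(4).tolist() for x in g])
E
```

```text
knob
scene px [370.6 189.5] 47 ctr [0.6112 0.1716 0.2   ] rectc [0.6105 0.1718] size [0.032 0.028] ang 146.6
post
scene px [380.7 213.8] 11 ctr [0.6816 0.1722 0.16  ] rectc [0.6825 0.1726] size [0.012 0.008] ang 65.6
plate
scene px [388.6 192.6] 530 ctr [0.5003 0.3169 0.02  ] rectc [0.498  0.3228] size [0.117 0.131] ang 105.0
scene px [371.4 228.7] 1350 ctr [0.6222 0.1838 0.02  ] rectc [0.6038 0.1882] size [0.134 0.238] ang 99.2
tongs
scene px [257.3 251.4] 211 ctr [ 0.5754 -0.1977  0.046 ] rectc [ 0.6147 -0.2042] size [0.044 0.232] ang 100.1
scene px [246.8 251.4] 9 ctr [ 0.5621 -0.2279  0.046 ] rectc [ 0.5612 -0.2284] size [0.005 0.017] ang 108.1
scene px [254.1 288.3] 38 ctr [ 0.7017 -0.2535  0.046 ] rectc [ 0.6988 -0.252 ] size [0.01  0.055] ang 75.6
knob
top px [236.5 249.9] 87 ctr [0.5958 0.1724 0.2   ] rectc [0.5968 0.1725] size [0.028 0.029] ang -61.9
post
top px [239.3 218.5] 47 ctr [0.682  0.1727 0.16  ] rectc [0.6817 0.1726] size [0.019 0.018] ang -61.8
plate
top px [243.4 242.4] 1786 ctr [0.6323 0.175  0.02  ] rectc [0.6348 0.1744] size [0.153 0.1  ] ang -4.3
tongs
top px
[... 556 characters left out ...]
))] [[0.644, -0.1872], [0.6451, -0.2439]]
250 [(np.int64(370), np.int64(371)), (np.int64(388), np.int64(389))] [[0.6155, -0.1874], [0.6166, -0.2383]]
260 [(np.int64(370), np.int64(370)), (np.int64(386), np.int64(387))] [[0.5872, -0.1861], [0.5881, -0.2328]]
270 [(np.int64(370), np.int64(371)), (np.int64(384), np.int64(386))] [[0.559, -0.1878], [0.5598, -0.2286]]
278 [(np.int64(370), np.int64(370)), (np.int64(382), np.int64(383))] [[0.5365, -0.1865], [0.5372, -0.2217]]
282 [(np.int64(370), np.int64(383))] [[0.5256, -0.2049]]
285 [(np.int64(369), np.int64(382))] [[0.5172, -0.2021]]
288 [(np.int64(370), np.int64(382))] [[0.5088, -0.2035]]
291 [(np.int64(372), np.int64(380))] [[0.5004, -0.2036]]
```

Emit:
arm_command(turn=[[0, 0, 0.9], [0, 0, 0.9], [0, 0, 0.9], [0, 0, 0.9], [0, 0, 0.8], [0, 0, 0.8]], xyz=[[0, 0, -0.3], [0, 0, -0.3], [0, 0, -0.3], [0, 0, -0.3], [0, 0, -0.3], [0, 0, 0]], claw=[0, 0, 0, 0, 0, 0])

```text
time_s: 0.7
position: [0.2035, -0.5114, 0.308]
tool_rot: [[0.997, -0.078, 0.0], [-0.078, -0.997, -0.003], [0.001, 0.003, -1.0]]
ft_force: [0.3, -0.1, -0.1]
grip_width: 0.0001
gripper_force: 0.0
```

```bash
cat >> h.py <<'E'
def go(x,y,z):
    s=env.observe();R=np.array(s["tool_rot"]);p=np.array(s["position"]);d=R.T@(np.array([x,y,z])-p)
    print("t",s["time_s"],"pos",p.round(4),"yaw",np.degrees(np.arctan2(R[1,0],R[0,0])).round(2),"tilt",R[:,2].round(3),"units",(d/.05).round(2),"F",np.round(s["ft_force"],1),"w",round(s["grip_width"]*1e3,1),"gf",np.round(s["gripper_force"],1))
E
python3 -c "
from h import *
go(.598,.178,.28)"
```

```text
t 0.7 pos [ 0.2035 -0.5114  0.308 ] yaw -4.46 tilt [ 0.    -0.003 -1.   ] units [  6.79 -14.36   0.52] F [ 0.3 -0.1 -0.1] w 0.1 gf 0.0
```

Emit:
arm_command(turn=[[0, 0, 0], [0, 0, 0], [0, 0, 0], [0, 0, 0], [0, 0, 0], [0, 0, 0], [0, 0, 0], [0, 0, 0], [0, 0, 0], [0, 0, 0], [0, 0, 0], [0, 0, 0]], xyz=[[0.28, -0.6, 0], [0.28, -0.6, 0], [0.28, -0.6, 0], [0.28, -0.6, 0], [0.28, -0.6, 0], [0.28, -0.6, 0], [0.28, -0.6, 0], [0.28, -0.6, 0], [0.28, -0.6, 0], [0.28, -0.6, 0], [0.28, -0.6, 0], [0.28, -0.6, 0]], claw=[0, 0, 0, 0, 0, 0, 0, 0, 0, 0, 0, 0])

```text
time_s: 1.9
position: [0.3982, -0.1632, 0.3061]
tool_rot: [[0.997, -0.075, -0.0], [-0.075, -0.997, 0.0], [-0.0, -0.0, -1.0]]
ft_force: [1.3, 0.2, 0.7]
grip_width: 0.0002
gripper_force: 0.0
```

Emit:
arm_command(turn=[[0, 0, 0], [0, 0, 0], [0, 0, 0], [0, 0, 0], [0, 0, 0], [0, 0, 0], [0, 0, 0], [0, 0, 0], [0, 0, 0], [0, 0, 0], [0, 0, 0], [0, 0, 0]], xyz=[[0.28, -0.6, 0], [0.28, -0.6, 0], [0.28, -0.6, 0], [0.28, -0.6, 0], [0.28, -0.6, 0], [0.28, -0.6, 0], [0.28, -0.6, 0], [0.28, -0.6, 0], [0.28, -0.6, 0], [0.28, -0.6, 0], [0.28, -0.6, 0], [0.28, -0.6, 0]], claw=[0, 0, 0, 0, 0, 0, 0, 0, 0, 0, 0, 0])

```text
time_s: 3.1
position: [0.5928, 0.1831, 0.3059]
tool_rot: [[0.997, -0.075, -0.001], [-0.075, -0.997, -0.0], [-0.001, 0.0, -1.0]]
ft_force: [-0.2, 0.1, -0.4]
grip_width: -0.0004
gripper_force: 0.0
```

```bash
python3 -c "
from h import *
go(.598,.178,.22)"
```

```text
t 3.1 pos [0.5928 0.1831 0.3059] yaw -4.29 tilt [-0.001 -0.    -1.   ] units [0.11 0.09 1.72] F [-0.2  0.1 -0.4] w -0.4 gf 0.0
```

Emit:
arm_command(turn=[[0, 0, 0], [0, 0, 0], [0, 0, 0], [0, 0, 0], [0, 0, 0], [0, 0, 0]], xyz=[[0.1, 0.08, 0.4], [0, 0, 0.4], [0, 0, 0.4], [0, 0, 0.4], [0, 0, 0.2], [0, 0, 0]], claw=[0, 0, 0, 0, 0, 0])

```text
time_s: 3.7
position: [0.5966, 0.1774, 0.2149]
tool_rot: [[0.997, -0.075, -0.003], [-0.075, -0.997, -0.0], [-0.003, 0.001, -1.0]]
ft_force: [-0.3, 0.3, 1.3]
grip_width: -0.0001
gripper_force: 0.0
```

```bash
python3 - <<'E'
from h import *
go(.598,.178,.20)
im,d=grab("scene","s1"); t,dt=grab("top","t1")
cv2.imwrite("pics/m2.png",np.hstack([cv2.resize(im[150:255,320:425],(400,400),interpolation=2),cv2.resize(t[200:280,200:280],(400,400),interpolation=2)]))
E
```

```text
t 3.7 pos [0.5966 0.1774 0.2149] yaw -4.3 tilt [-0.003 -0.    -1.   ] units [ 0.03 -0.02  0.3 ] F [-0.3  0.3  1.3] w -0.1 gf 0.0
```

View pics/m2.png

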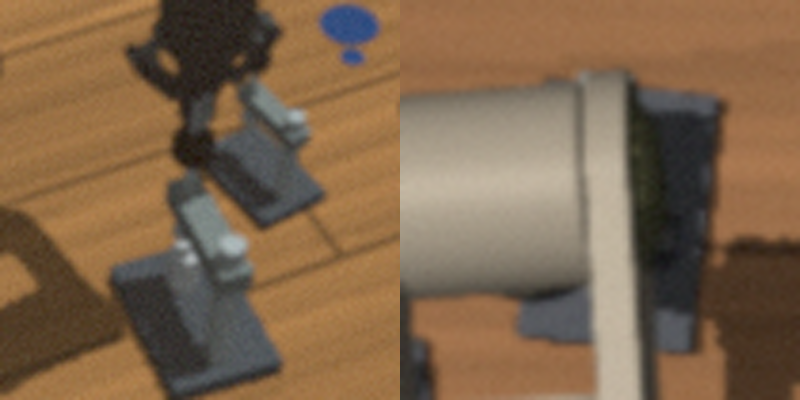

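The scene shows the closed fingers directly above the knob, at crop pixel (193,140). I'll descend now.

Emit:
arm_command(turn=[[0, 0, 0], [0, 0, 0], [0, 0, 0], [0, 0, 0], [0, 0, 0], [0, 0, 0]], xyz=[[0, 0, 0.1], [0, 0, 0.1], [0, 0, 0.1], [0, 0, 0.1], [0, 0, 0.1], [0, 0, 0]], claw=[0, 0, 0, 0, 0, 0])

```text
time_s: 4.4
position: [0.597, 0.1774, 0.1908]
tool_rot: [[0.997, -0.075, -0.0], [-0.075, -0.997, 0.0], [-0.0, 0.0, -1.0]]
ft_force: [-0.4, -1.2, 2.8]
grip_width: -0.0002
gripper_force: 1.2
```

Emit:
arm_command(turn=[[0, 0, 0], [0, 0, 0], [0, 0, 0], [0, 0, 0], [0, 0, 0], [0, 0, 0]], xyz=[[0, 0, 0.1], [0, 0, 0.1], [0, 0, 0.04], [0, 0, 0.02], [0, 0, 0], [0, 0, 0]], claw=[0, 0, 0, 0, 0, 0])

```text
time_s: 5.0
position: [0.5972, 0.1775, 0.1786]
tool_rot: [[0.997, -0.075, 0.001], [-0.075, -0.997, 0.0], [0.001, -0.0, -1.0]]
ft_force: [-0.2, 0.6, 3.5]
grip_width: 0.0002
gripper_force: 1.7
```

Emit:
arm_command(turn=[[0, 0, 0], [0, 0, 0], [0, 0, 0], [0, 0, 0]], xyz=[[0, 0, 0.04], [0, 0, 0.03], [0, 0, 0], [0, 0, 0]], claw=[0, 0, 0, 0])

```text
time_s: 5.4
position: [0.5972, 0.1775, 0.1751]
tool_rot: [[0.997, -0.075, 0.001], [-0.075, -0.997, 0.0], [0.001, -0.0, -1.0]]
ft_force: [1.2, -0.3, 5.4]
grip_width: 0.0007
gripper_force: 2.6
```

Emit:
arm_command(turn=[[0, 0, 0], [0, 0, 0], [0, 0, 0]], xyz=[[0, 0, 0.02], [0, 0, 0], [0, 0, 0]], claw=[0, 0, 0])

```text
time_s: 5.7
position: [0.5973, 0.1775, 0.175]
tool_rot: [[0.997, -0.075, 0.002], [-0.075, -0.997, 0.0], [0.002, -0.0, -1.0]]
ft_force: [-2.0, -0.2, 10.8]
grip_width: -0.0002
gripper_force: 5.4
```

Emit:
arm_command(turn=[[0, 0, 0], [0, 0, 0], [0, 0, 0], [0, 0, 0], [0, 0, 0], [0, 0, 0], [0, 0, 0], [0, 0, 0], [0, 0, 0], [0, 0, 0]], xyz=[[0, 0, 0], [0, 0, 0], [0, 0, 0], [0, 0, 0], [0, 0, 0], [0, 0, 0], [0, 0, 0], [0, 0, 0], [0, 0, 0], [0, 0, 0]], claw=[0, 0, 0, 0, 0, 0, 0, 0, 0, 0])

```text
time_s: 6.7
position: [0.5972, 0.1775, 0.175]
tool_rot: [[0.997, -0.075, 0.002], [-0.075, -0.997, 0.0], [0.002, -0.0, -1.0]]
ft_force: [-2.5, -0.1, 10.5]
grip_width: -0.0001
gripper_force: 5.4
```

Emit:
arm_command(turn=[[0, 0, 0], [0, 0, 0], [0, 0, 0], [0, 0, 0], [0, 0, 0], [0, 0, 0], [0, 0, 0], [0, 0, 0], [0, 0, 0], [0, 0, 0]], xyz=[[0, 0, -0.1], [0, 0, -0.1], [0, 0, -0.1], [0, 0, -0.1], [0, 0, -0.1], [0, 0, -0.2], [0, 0, -0.4], [0, 0, -0.5], [0, 0, -0.5], [0, 0, -0.4]], claw=[0, 0, 0, 0, 0, 0, 0, 0, 0, 0])

```text
time_s: 7.7
position: [0.5967, 0.1774, 0.3005]
tool_rot: [[0.997, -0.075, -0.0], [-0.075, -0.997, -0.0], [-0.0, 0.0, -1.0]]
ft_force: [0.0, -0.6, -0.5]
grip_width: 0.0001
gripper_force: 0.0
```

```bash
python3 -c "
from h import *
go(.611,-.212,.12)"
```

```text
t 7.7 pos [0.5967 0.1774 0.3005] yaw -4.3 tilt [-0. -0. -1.] units [0.87 7.75 3.61] F [ 0.  -0.6 -0.5] w 0.1 gf 0.0
```

Emit:
arm_command(turn=[[0, 0, 0], [0, 0, 0], [0, 0, 0], [0, 0, 0], [0, 0, 0], [0, 0, 0], [0, 0, 0], [0, 0, 0], [0, 0, 0], [0, 0, 0], [0, 0, 0], [0, 0, 0.2]], xyz=[[0.07, 0.65, 0], [0.07, 0.65, 0], [0.07, 0.65, 0], [0.07, 0.65, 0], [0.07, 0.65, 0], [0.07, 0.65, 0], [0.07, 0.65, 0.2], [0.07, 0.65, 0.3], [0.07, 0.65, 0.3], [0.07, 0.65, 0.4], [0.07, 0.65, 0.4], [0.07, 0.6, 0.4]], claw=[85, 85, 85, 85, 85, 85, 85, 85, 85, 85, 85, 85])

```text
time_s: 8.9
position: [0.6094, -0.2135, 0.1982]
tool_rot: [[0.996, -0.093, -0.001], [-0.093, -0.996, 0.0], [-0.001, -0.0, -1.0]]
ft_force: [-0.2, 0.5, -0.8]
grip_width: 0.0848
gripper_force: 0.0
```

Emit:
arm_command(turn=[[0, 0, 0], [0, 0, 0]], xyz=[[0, 0, 0], [0, 0, 0]], claw=[85, 85])

```text
time_s: 9.1
position: [0.6096, -0.2122, 0.1986]
tool_rot: [[0.996, -0.093, -0.001], [-0.093, -0.996, 0.001], [-0.001, -0.001, -1.0]]
ft_force: [-0.4, 0.2, 0.2]
grip_width: 0.0851
gripper_force: 0.0
```

```bash
python3 - <<'E'
from h import *
go(.611,-.212,.02)
im,d=grab("scene","s2"); t,dt=grab("top","t2")
cv2.imwrite("pics/m3.png",np.hstack([cv2.resize(im[200:310,205:315],(400,400),interpolation=2),cv2.resize(im[175:245,340:410],(400,400),interpolation=2)]))
E
```

```text
t 9.1 pos [ 0.6096 -0.2122  0.1986] yaw -5.34 tilt [-0.001  0.001 -1.   ] units [ 0.03 -0.    3.57] F [-0.4  0.2  0.2] w 85.1 gf 0.0
```

View pics/m3.png

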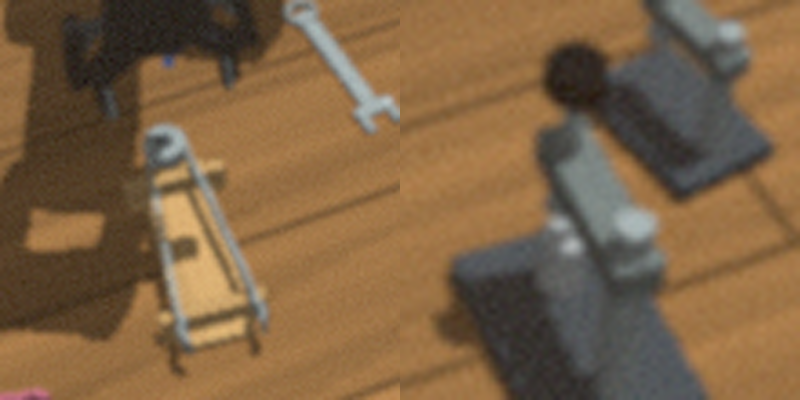

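The open fingers straddle the tongs' grip point, and the knob is back up with the bush still under the foot at scene ~(369,215). I'll lower to the grip height.

Emit:
arm_command(turn=[[0, 0, 0], [0, 0, 0], [0, 0, 0], [0, 0, 0], [0, 0, 0], [0, 0, 0], [0, 0, 0], [0, 0, 0], [0, 0, 0], [0, 0, 0]], xyz=[[0.03, 0, 0.5], [0, 0, 0.5], [0, 0, 0.5], [0, 0, 0.5], [0, 0, 0.5], [0, 0, 0.4], [0, 0, 0.4], [0, 0, 0.2], [0, 0, 0.12], [0, 0, 0]], claw=[85, 85, 85, 85, 85, 85, 85, 85, 85, 85])

```text
time_s: 10.2
position: [0.6116, -0.2119, 0.0181]
tool_rot: [[0.996, -0.092, 0.0], [-0.092, -0.996, -0.0], [0.0, 0.0, -1.0]]
ft_force: [-0.2, 0.2, 0.6]
grip_width: 0.0851
gripper_force: 0.0
```

Emit:
arm_command(turn=[[0, 0, 0], [0, 0, 0], [0, 0, 0], [0, 0, 0], [0, 0, 0], [0, 0, 0], [0, 0, 0], [0, 0, 0], [0, 0, 0], [0, 0, 0]], xyz=[[0, 0, 0], [0, 0, 0], [0, 0, 0], [0, 0, 0], [0, 0, 0], [0, 0, 0], [0, 0, 0], [0, 0, 0], [0, 0, 0], [0, 0, 0]], claw=[75, 66, 60, 56, 53, 51, 49, 48, 48, 48], squeeze=30)

```text
time_s: 11.2
position: [0.6122, -0.2127, 0.0195]
tool_rot: [[0.996, -0.092, 0.003], [-0.092, -0.996, -0.001], [0.003, 0.001, -1.0]]
ft_force: [-1.0, 0.8, 9.9]
grip_width: 0.0483
gripper_force: 12.1
```

```bash
python3 - <<'E'
from h import *
go(.611,-.212,.02)
im,d=grab("scene","s3")
cv2.imwrite("pics/m4.png",cv2.resize(im[190:310,205:325],(600,600),interpolation=2))
E
```

```text
t 11.2 pos [ 0.6122 -0.2127  0.0195] yaw -5.3 tilt [ 0.003 -0.001 -1.   ] units [-0.03 -0.01 -0.01] F [-1.   0.8  9.9] w 48.3 gf 12.1
```

View pics/m4.png

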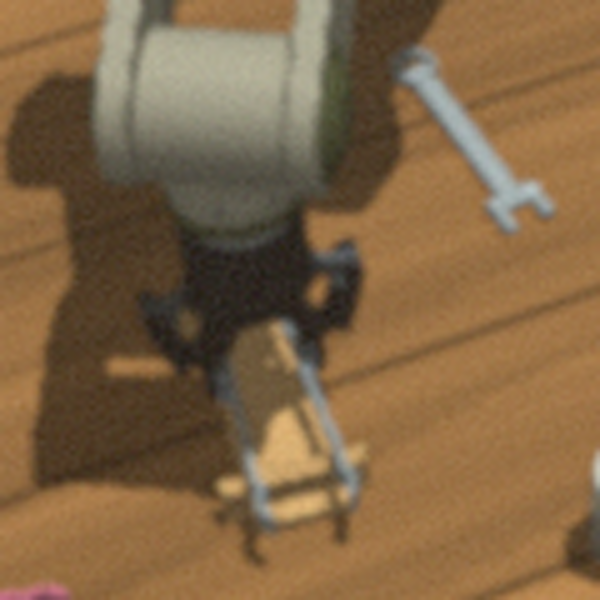

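Tongs are gripped at 48 mm, with both arms inside the pads, seen at crop (240,390) and (305,360). I'll lift and locate the bush.

Emit:
arm_command(turn=[[0, 0, 0], [0, 0, 0], [0, 0, 0], [0, 0, 0], [0, 0, 0], [0, 0, 0], [0, 0, 0], [0, 0, 0], [0, 0, 0], [0, 0, 0], [0, 0, 0], [0, 0, 0]], xyz=[[0, 0, -0.1], [0, 0, -0.1], [0, 0, -0.2], [0, 0, -0.2], [0, 0, -0.3], [0, 0, -0.3], [0, 0, -0.3], [0, 0, -0.3], [0, 0, -0.3], [0, 0, -0.3], [0, 0, -0.1], [0, 0, 0]], claw=[48, 48, 48, 48, 48, 48, 48, 48, 48, 48, 48, 48])

```text
time_s: 12.45
position: [0.6116, -0.2123, 0.1437]
tool_rot: [[0.996, -0.092, 0.001], [-0.092, -0.996, -0.001], [0.001, 0.001, -1.0]]
ft_force: [-0.5, 0.5, -1.6]
grip_width: 0.0483
gripper_force: 8.3
```

```bash
python3 - <<'E'
from h import *
go(.42,.13,.14)
im=np.load("pics/s2.npz")["im"]
g=cv2.cvtColor(im,cv2.COLOR_BGR2GRAY)
O=np.array([.598,.178,0])
# bush outline: side direction perpendicular to view
o,_=ray("scene",[320,240]); v=(O-o)[:2];v/=np.linalg.norm(v);w=np.array([v[1],-v[0]]) # right
for z in(.02,.04,.06,.085):
    r=.011 if z>.07 else .014
    print(z,[proj("scene",[*(O[:2]+k*r*w),z])[0].round(1).tolist() for k in(-1,0,1)])
print("cols",list(range(356,388)))
for r in range(203,228): print(r,g[r,356:388].tolist())
E
```

```text
t 12.45 pos [ 0.6116 -0.2123  0.1437] yaw -5.3 tilt [ 0.001 -0.001 -1.   ] units [-4.45 -6.46  0.06] F [-0.5  0.5 -1.6] w 48.3 gf 8.3
0.02 [[362.3, 223.8], [366.5, 224.2], [370.7, 224.6]]
0.04 [[362.7, 219.8], [366.9, 220.3], [371.1, 220.7]]
0.06 [[363.0, 215.8], [367.3, 216.3], [371.6, 216.7]]
0.085 [[364.4, 210.8], [367.8, 211.2], [371.2, 211.5]]
cols [356, 357, 358, 359, 360, 361, 362, 363, 364, 365, 366, 367, 368, 369, 370, 371, 372, 373, 374, 375, 376, 377, 378, 379, 380, 381, 382, 383, 384, 385, 386, 387]
203 [130, 133, 134, 125, 129, 129, 122, 106, 77, 63, 59, 77, 96, 108, 125, 130, 127, 129, 132, 133, 131, 136, 131, 124, 113, 86, 69, 59, 56, 56, 52, 53]
204 [133, 130, 126, 127, 122, 126, 121, 111, 87, 71, 64, 93, 113, 126, 129, 136, 134, 131, 132, 131, 129, 131, 134, 138, 127, 111, 86, 60, 53, 52, 65, 59]
205 [131, 123, 128, 124, 127, 119, 121, 117, 102, 73, 64, 81, 108, 127, 131, 133, 132, 128, 130, 134, 136, 134, 132, 132, 132, 122, 108, 84, 64, 57, 58, 67]
206 [122, 121, 122, 119, 118, 120, 120, 118, 109, 94, 68, 74, 96, 121, 130, 132, 130, 130, 133, 132, 136, 129, 131, 12
[... 2470 characters left out ...]
2, 88, 87, 87, 103, 123]
223 [59, 66, 58, 56, 55, 53, 48, 62, 82, 91, 89, 94, 98, 97, 101, 96, 91, 85, 80, 66, 63, 80, 86, 85, 84, 83, 74, 72, 66, 79, 100, 117]
224 [50, 48, 55, 50, 56, 52, 46, 63, 77, 89, 96, 96, 102, 94, 96, 93, 89, 86, 82, 74, 63, 59, 67, 67, 68, 65, 66, 66, 65, 77, 87, 106]
225 [50, 51, 52, 52, 48, 54, 49, 58, 71, 84, 89, 89, 98, 93, 95, 96, 89, 88, 85, 77, 63, 62, 63, 66, 65, 68, 65, 68, 67, 81, 93, 101]
226 [49, 54, 53, 55, 54, 50, 51, 49, 56, 66, 81, 86, 94, 97, 89, 91, 83, 84, 84, 79, 69, 63, 62, 67, 70, 72, 70, 77, 78, 90, 105, 110]
227 [53, 50, 50, 55, 49, 47, 47, 51, 52, 62, 73, 80, 86, 83, 87, 89, 82, 87, 84, 80, 74, 70, 75, 74, 76, 76, 78, 84, 94, 112, 120, 123]
```

Emit:
arm_command(turn=[[0, 0, 0], [0, 0, 0], [0, 0, 0], [0, 0, 0], [0, 0, 0], [0, 0, 0], [0, 0, 0], [0, 0, 0], [0, 0, 0], [0, 0, 0], [0, 0, 0], [0, 0, 0]], xyz=[[-0.37, -0.54, 0], [-0.37, -0.54, 0], [-0.37, -0.54, 0], [-0.37, -0.54, 0], [-0.37, -0.54, 0], [-0.37, -0.54, 0], [-0.37, -0.54, 0], [-0.37, -0.54, 0], [-0.37, -0.54, 0], [-0.37, -0.54, 0], [-0.37, -0.54, 0], [-0.37, -0.54, 0]], claw=[48, 48, 48, 48, 48, 48, 48, 48, 48, 48, 48, 48])

```text
time_s: 13.65
position: [0.4191, 0.1319, 0.1423]
tool_rot: [[0.996, -0.092, -0.001], [-0.092, -0.996, -0.0], [-0.001, 0.0, -1.0]]
ft_force: [0.4, 0.4, -1.4]
grip_width: 0.048
gripper_force: 8.3
```

Emit:
arm_command(turn=[[0, 0, -0.6], [0, 0, -0.7], [0, 0, -0.7], [0, 0, -0.7], [0, 0, -0.7], [0, 0, -0.66], [0, 0, 0], [0, 0, 0]], xyz=[[0, 0, 0], [0, 0, 0], [0, 0, 0], [0, 0, 0], [0, 0, 0], [0, 0, 0], [0, 0, 0], [0, 0, 0]], claw=[48, 48, 48, 48, 48, 48, 48, 48])

```text
time_s: 14.45
position: [0.42, 0.1308, 0.1425]
tool_rot: [[0.966, 0.257, -0.001], [0.257, -0.966, -0.0], [-0.001, -0.0, -1.0]]
ft_force: [-0.4, -0.7, -1.2]
grip_width: 0.0479
gripper_force: 8.3
```

```bash
python3 - <<'E'
from h import *
go(.42,.13,.03)
s=env.observe();p=np.array(s["position"]);R=np.array(s["tool_rot"])
j=p+R@[.105,0,-.019]; print("pred jaw",j,[(n,proj(n,j)[0].round(1).tolist()) for n in("scene","top")])
im,d=grab("scene","s4"); t,dt=grab("top","t4")
a=np.load("pics/s2.npz");C=cloud("scene",a["d"])
q=C[212:228,360:376].reshape(-1,3);q=q[(q[:,2]>.027)&(q[:,2]<.065)&(q[:,0]<.64)];print("bush pts",len(q),q.mean(0).round(3),q.min(0).round(3),q.max(0).round(3))
for lo in np.arange(.025,.065,.01):
    k=q[(q[:,2]>=lo)&(q[:,2]<lo+.01)];print(round(lo,3),k.round(3).tolist()[:14])
cv2.imwrite("pics/m5.png",np.hstack([cv2.resize(im[165:265,310:410],(400,400),interpolation=2),cv2.resize(t[200:300,210:310],(400,400),interpolation=2)]))
E
```

```text
t 14.45 pos [0.42   0.1308 0.1425] yaw 14.91 tilt [-0.001 -0.    -1.   ] units [-0.    0.02  2.25] F [-0.4 -0.7 -1.2] w 47.9 gf 8.3
pred jaw [0.5214938  0.15785051 0.16141903] [('scene', [352.8, 180.9]), ('top', [242.9, 279.8])]
bush pts 88 [0.604 0.178 0.048] [0.585 0.167 0.028] [0.622 0.199 0.065]
0.025 [[0.596, 0.169, 0.034], [0.604, 0.199, 0.028], [0.596, 0.169, 0.028], [0.602, 0.173, 0.032], [0.599, 0.167, 0.028], [0.606, 0.167, 0.035], [0.604, 0.176, 0.029], [0.61, 0.176, 0.035], [0.608, 0.182, 0.03], [0.61, 0.188, 0.029], [0.607, 0.171, 0.029], [0.612, 0.176, 0.032], [0.613, 0.179, 0.031], [0.614, 0.186, 0.029]]
0.035 [[0.592, 0.17, 0.044], [0.596, 0.168, 0.044], [0.598, 0.167, 0.042], [0.597, 0.172, 0.039], [0.603, 0.172, 0.044], [0.606, 0.193, 0.037], [0.601, 0.169, 0.039], [0.607, 0.17, 0.044], [0.604, 0.175, 0.039], [0.61, 0.176, 0.045], [0.609, 0.18, 0.041], [0.611, 0.186, 0.041], [0.603, 0.169, 0.035], [0.608, 0.173, 0.039]]
0.045 [[0.59, 0.185, 0.05], [0.596, 0.168, 0.054], [0.599, 0.17, 0.051], [0.608, 0.187, 0.053], [0.608, 0.191, 0.051], [0.6, 0.17, 0.047], [0.606, 0.169, 0.054], [0.606, 0.174, 0.051], [0.608, 0.176, 0.053], [0.61, 0.183, 0.051], [0.613, 0.184, 0.054], [0.61, 0.19, 0.048], [0.609, 0.172, 0.051], [0.612, 0.174, 0.053]]
0.055 [[0.585, 0.184, 0.06], [0.588, 0.174, 0.063], [0.586, 0.184, 0.056], [0.592, 0.184, 0.062], [0.59, 0.188, 0.058], [0.587, 0.176, 0.056], [0.592, 0.176, 0.061], [0.59, 0.181, 0.056], [0.595, 0.182, 0.061], [0.594, 0.186, 0.058], [0.599, 0.187, 0.063], [0.597, 0.17, 0.065], [0.595, 0.179, 0.058], [0.596, 0.186, 0.056]]
```

View pics/m5.png

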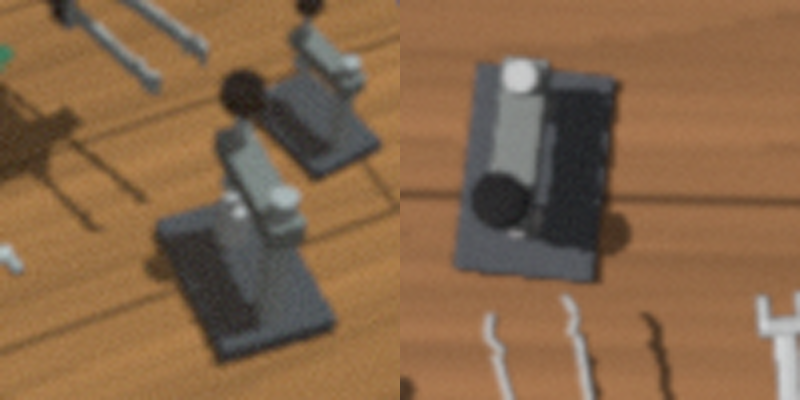

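The top view shows the jaw tips at (232,279) and (252,275), matching the prediction. The bush is at about (0.598,0.180). I'll descend, then advance.

Emit:
arm_command(turn=[[0, 0, 0], [0, 0, 0], [0, 0, 0], [0, 0, 0], [0, 0, 0], [0, 0, 0], [0, 0, 0], [0, 0, 0]], xyz=[[0, -0.03, 0.3], [0, 0, 0.4], [0, 0, 0.4], [0, 0, 0.4], [0, 0, 0.4], [0, 0, 0.3], [0, 0, 0.15], [0, 0, 0]], claw=[48, 48, 48, 48, 48, 48, 48, 48])

```text
time_s: 15.35
position: [0.4196, 0.1323, 0.0248]
tool_rot: [[0.966, 0.258, -0.002], [0.258, -0.966, -0.0], [-0.002, -0.0, -1.0]]
ft_force: [-0.1, -0.9, -1.1]
grip_width: 0.048
gripper_force: 8.3
```

Emit:
arm_command(turn=[[0, 0, 0], [0, 0, 0], [0, 0, 0], [0, 0, 0], [0, 0, 0], [0, 0, 0]], xyz=[[0.15, 0, 0], [0.15, 0, 0], [0.15, 0, 0], [0.1, 0, 0], [0.05, 0, 0], [0, 0, 0]], claw=[48, 48, 48, 48, 48, 48])

```text
time_s: 15.95
position: [0.4491, 0.1402, 0.0253]
tool_rot: [[0.966, 0.259, 0.0], [0.259, -0.966, 0.0], [0.0, 0.0, -1.0]]
ft_force: [-0.7, -0.6, -0.7]
grip_width: 0.0482
gripper_force: 8.3
```

```bash
python3 - <<'E'
from h import *
go(.4966,.1528,.025)
s=env.observe();p=np.array(s["position"]);R=np.array(s["tool_rot"])
j=p+R@[.105,0,-.019]; print("pred jaw",j,[(n,proj(n,j)[0].round(1).tolist()) for n in("scene","top")])
im,d=grab("scene","s5"); t,dt=grab("top","t5")
cv2.imwrite("pics/m6.png",np.hstack([cv2.resize(im[175:245,330:400],(400,400),interpolation=2),cv2.resize(t[220:290,215:285],(400,400),interpolation=2)]))
E
```

```text
t 15.95 pos [0.4491 0.1402 0.0253] yaw 15.01 tilt [ 0.  0. -1.] units [0.98 0.   0.01] F [-0.7 -0.6 -0.7] w 48.2 gf 8.3
pred jaw [0.55054187 0.1673479  0.0443671 ] [('scene', [357.6, 210.7]), ('top', [244.3, 270.6])]
```

View pics/m6.png

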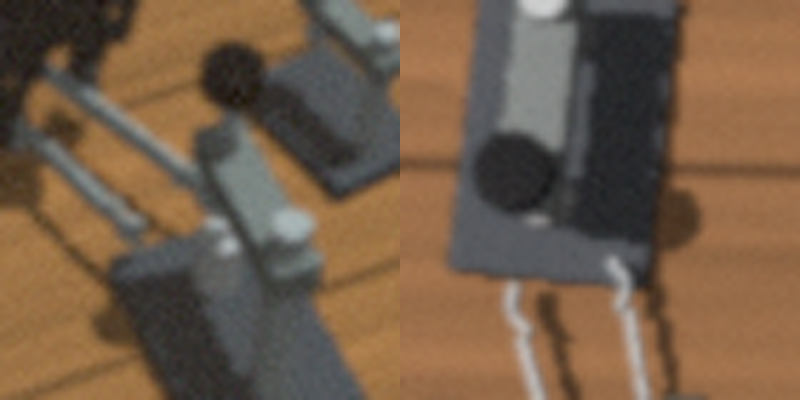

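Jaw tips are at top px (234.6,270.4) and (252.5,265.9), level and straddling. The bush rim sliver is at ~(239,258). One quick check before advancing.

```bash
python3 - <<'E'
from h import *
t=np.load("pics/t5.npz")["im"];g=cv2.cvtColor(t,cv2.COLOR_BGR2GRAY)
for r in range(254,264): print(r,g[r,230:252].tolist())
print(proj("top",[[.584,.18,.06],[.598,.18,.06],[.598,.166,.06],[.598,.166,.02],[.584,.18,.02],[.587,.178,.085],[.598,.167,.085]]).round(1).tolist())
E
```

```text
254 [50, 49, 44, 43, 48, 45, 42, 41, 36, 36, 41, 52, 54, 64, 68, 58, 49, 42, 38, 43, 35, 40]
255 [64, 54, 45, 47, 46, 37, 35, 37, 28, 41, 56, 59, 54, 62, 68, 58, 44, 36, 40, 41, 40, 39]
256 [80, 70, 61, 47, 39, 42, 37, 44, 54, 55, 59, 59, 55, 59, 56, 49, 41, 43, 39, 40, 44, 42]
257 [89, 83, 78, 68, 63, 64, 71, 82, 93, 89, 80, 61, 54, 59, 58, 46, 40, 42, 43, 36, 39, 42]
258 [91, 89, 88, 87, 83, 81, 93, 114, 131, 130, 114, 81, 58, 58, 49, 45, 42, 44, 43, 41, 36, 39]
259 [90, 91, 89, 89, 91, 90, 93, 103, 114, 109, 101, 79, 62, 64, 57, 52, 45, 41, 40, 40, 40, 37]
260 [92, 89, 91, 91, 90, 91, 90, 91, 93, 89, 87, 86, 83, 80, 78, 72, 58, 51, 46, 44, 46, 42]
261 [89, 90, 91, 92, 93, 90, 90, 90, 90, 90, 88, 90, 90, 89, 90, 84, 78, 73, 59, 55, 53, 53]
262 [89, 91, 92, 92, 91, 90, 89, 91, 89, 88, 90, 92, 89, 90, 90, 91, 87, 87, 83, 82, 84, 80]
263 [87, 88, 90, 92, 90, 90, 90, 89, 89, 89, 91, 91, 91, 88, 91, 90, 91, 92, 91, 89, 91, 90]
[[239.5, 258.2], [239.7, 253.2], [244.7, 253.3], [246.1, 254.4], [241.1, 259.2], [239.3, 256.5], [243.4, 252.6]]
```

Emit:
arm_command(turn=[[0, 0, 0], [0, 0, 0], [0, 0, 0], [0, 0, 0], [0, 0, 0], [0, 0, 0], [0, 0, 0], [0, 0, 0], [0, 0, 0], [0, 0, 0], [0, 0, 0], [0, 0, 0]], xyz=[[0, -0.05, 0], [0.1, 0, 0], [0.1, 0, 0], [0.1, 0, 0], [0.1, 0, 0], [0.1, 0, 0], [0.1, 0, 0], [0.1, 0, 0], [0.1, 0, 0], [0.1, 0, 0], [0.06, 0, 0], [0, 0, 0]], claw=[48, 48, 48, 48, 48, 48, 48, 48, 48, 48, 48, 48])

```text
time_s: 17.25
position: [0.4949, 0.155, 0.0253]
tool_rot: [[0.966, 0.259, 0.0], [0.259, -0.966, 0.0], [0.0, 0.0, -1.0]]
ft_force: [0.4, -0.4, -1.4]
grip_width: 0.0483
gripper_force: 8.3
```

```bash
python3 - <<'E'
from h import *
go(.4946,.1548,.025)
im,d=grab("scene","s6"); t,dt=grab("top","t6")
cv2.imwrite("pics/m7.png",np.hstack([cv2.resize(im[185:240,340:395],(400,400),interpolation=2),cv2.resize(t[225:280,215:270],(400,400),interpolation=2)]))
E
```

```text
t 17.25 pos [0.4949 0.155  0.0253] yaw 15.0 tilt [ 0.  0. -1.] units [-0.01  0.    0.01] F [ 0.4 -0.4 -1.4] w 48.3 gf 8.3
```

View pics/m7.png

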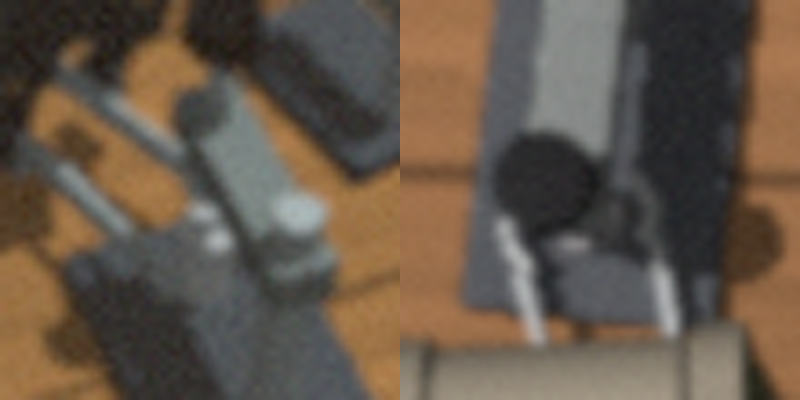

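The arms straddle the bush, with its rim sliver at crop (572,242) between arms at 520 and 655. I'll close gradually.

Emit:
arm_command(turn=[[0, 0, 0], [0, 0, 0], [0, 0, 0], [0, 0, 0], [0, 0, 0], [0, 0, 0], [0, 0, 0], [0, 0, 0], [0, 0, 0], [0, 0, 0]], xyz=[[0, 0, 0], [0, 0, 0], [0, 0, 0], [0, 0, 0], [0, 0, 0], [0, 0, 0], [0, 0, 0], [0, 0, 0], [0, 0, 0], [0, 0, 0]], claw=[46.5, 45, 43.5, 42, 40.5, 39, 38, 37, 36, 35], squeeze=35)

```text
time_s: 18.35
position: [0.4947, 0.155, 0.0254]
tool_rot: [[0.966, 0.259, 0.0], [0.259, -0.966, 0.0], [0.0, 0.0, -1.0]]
ft_force: [-0.1, 0.5, 0.2]
grip_width: 0.0359
gripper_force: 28.5
```

Emit:
arm_command(turn=[[0, 0, 0], [0, 0, 0], [0, 0, 0], [0, 0, 0], [0, 0, 0], [0, 0, 0]], xyz=[[0, 0, 0], [0, 0, 0], [0, 0, 0], [0, 0, 0], [0, 0, 0], [0, 0, 0]], claw=[33, 30, 25, 25, 25, 25], squeeze=60)

```text
time_s: 18.95
position: [0.4946, 0.155, 0.0253]
tool_rot: [[0.966, 0.259, 0.0], [0.259, -0.966, 0.0], [0.0, -0.0, -1.0]]
ft_force: [-0.2, 0.3, -0.0]
grip_width: 0.0351
gripper_force: 59.7
```

Emit:
arm_command(turn=[[0, 0, 0], [0, 0, 0], [0, 0, 0], [0, 0, 0], [0, 0, 0], [0, 0, 0], [0, 0, 0], [0, 0, 0], [0, 0, 0], [0, 0, 0], [0, 0, 0], [0, 0, 0]], xyz=[[0, 0, -0.06], [0, 0, -0.06], [0, 0, -0.06], [-0.1, 0, 0], [-0.15, 0, 0], [-0.2, 0, 0], [-0.25, 0, 0], [-0.25, 0, 0], [-0.25, 0, 0], [-0.2, 0, 0], [-0.1, 0, 0], [0, 0, 0]], claw=[25, 25, 25, 25, 25, 25, 25, 25, 25, 25, 25, 25])

```text
time_s: 20.15
position: [0.4216, 0.1354, 0.0344]
tool_rot: [[0.966, 0.259, -0.0], [0.259, -0.966, -0.0], [-0.0, -0.0, -1.0]]
ft_force: [-0.3, -0.2, -1.8]
grip_width: 0.0347
gripper_force: 59.9
```

Emit:
arm_command(turn=[[0, 0, 0], [0, 0, 0], [0, 0, 0], [0, 0, 0], [0, 0, 0], [0, 0, 0], [0, 0, 0], [0, 0, 0], [0, 0, 0], [0, 0, 0], [0, 0, 0], [0, 0, 0]], xyz=[[0, 0, -0.1], [0, 0, -0.2], [0, 0, -0.3], [0, 0, -0.4], [0, 0, -0.5], [0, 0, -0.5], [0, 0, -0.5], [0, 0, -0.4], [0, 0, -0.2], [0, 0, -0.1], [0, 0, 0], [0, 0, 0]], claw=[25, 25, 25, 25, 25, 25, 25, 25, 25, 25, 25, 25])

```text
time_s: 21.35
position: [0.4218, 0.1355, 0.1936]
tool_rot: [[0.966, 0.259, -0.002], [0.259, -0.966, -0.0], [-0.002, -0.0, -1.0]]
ft_force: [0.5, 0.7, -1.3]
grip_width: 0.035
gripper_force: 60.0
```

```bash
python3 - <<'E'
from h import *
go(.42,.13,.18)
s=env.observe();p=np.array(s["position"]);R=np.array(s["tool_rot"])
j=p+R@[.105,0,-.019]; print("jaw",j)
im,d=grab("scene","s7"); t,dt=grab("top","t7")
u,v=proj("scene",j)[0].astype(int);a,b=proj("top",j)[0].astype(int);print(u,v,a,b)
cv2.imwrite("pics/m8.png",np.hstack([cv2.resize(im[v-35:v+35,u-35:u+35],(400,400),interpolation=2),cv2.resize(t[b-35:b+35,a-35:a+35],(400,400),interpolation=2)]))
C=cloud("scene",d)[v-15:v+15,u-10:u+10].reshape(-1,3);q=C[np.linalg.norm(C[:,:2]-j[:2],axis=1)<.03];q=q[q[:,2]>.06];print(len(q),np.percentile(q,[2,50,98],axis=0).round(3).tolist())
E
```

```text
t 21.35 pos [0.4218 0.1355 0.1936] yaw 15.0 tilt [-0.002 -0.    -1.   ] units [-0.06  0.1   0.27] F [ 0.5  0.7 -1.3] w 35.0 gf 60.0
jaw [0.52322846 0.16264586 0.21241545]
355 169 238 278
160 [[0.504, 0.141, 0.191], [0.53, 0.158, 0.216], [0.539, 0.179, 0.231]]
```

View pics/m8.png

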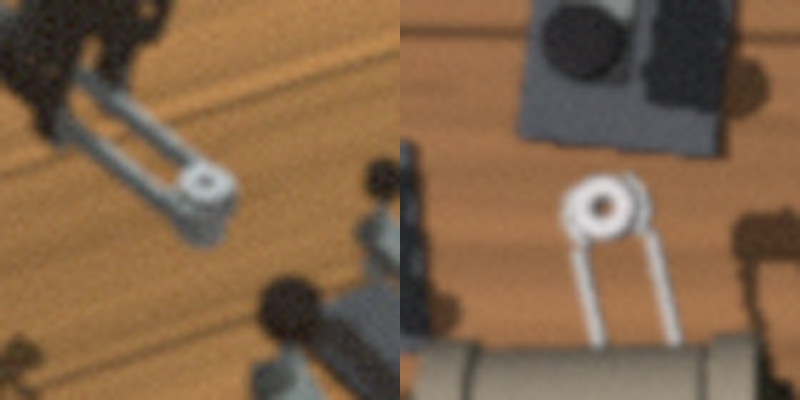

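The bush sits upright in the jaws at scene (355,169) and top (238,278), underside about 19 cm up, clear of everything. I'll let it settle and hand in.

Emit:
arm_command(turn=[[0, 0, 0], [0, 0, 0], [0, 0, 0], [0, 0, 0], [0, 0, 0], [0, 0, 0]], xyz=[[0, 0, 0], [0, 0, 0], [0, 0, 0], [0, 0, 0], [0, 0, 0], [0, 0, 0]], claw=[25, 25, 25, 25, 25, 25])

```text
time_s: 22.05
position: [0.4221, 0.1355, 0.1943]
tool_rot: [[0.966, 0.259, 0.0], [0.259, -0.966, -0.0], [0.0, 0.0, -1.0]]
ft_force: [-0.1, -0.6, -2.1]
grip_width: 0.0347
gripper_force: 59.9
```

```bash
python3 -c "
from h import *
go(.42,.13,.18); print(env.close_job())"
```

```text
t 22.05 pos [0.4221 0.1355 0.1943] yaw 15.0 tilt [ 0. -0. -1.] units [-0.07  0.1   0.29] F [-0.1 -0.6 -2.1] w 34.7 gf 59.9
the job is handed in; nothing more can be done
None
```

I pressed the gauge onto the bush at about 10.5 N for over a second and let it spring back, and the job is handed in at 22 s with the bush held upright and still in the tongs, its underside about 19 cm above the bench.

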